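# Press a sample cup's lid through the guard window

## Task

The lid of the yellow-capped sample cup has to be pressed on: with the fingertips push the blue shuttle that carries the cup fully home under the ram, then reach through the window of the yellow guard frame, press the red lever pad fully down to its stop, keep it down for about two seconds, and let it come back up. Do not touch the guard (yellow frame and its clear panels), do not lift the cup, and leave the things standing around undisturbed. Finish with the hand clear.

Things in the scene. Friction and masses are not known exactly. Their poses are not given: they have to be found in the camera images.
- press: Lid press on a fixed white base; origin on the work surface, x from its front to its back (the way the shuttle is pushed), y to its left. Base: x -125 to +115 mm, y +/-125, 18 thick. Right half (y = -65): shuttle track; ram at x = +50 under a grey head, x from +22, z 138 to 174. Left half (y = +60): guarded lever; grey housing behind it from x = +47, 114 high.
- guard: Fixed guard over the lever; origin and axes of the press. Yellow frame 125x130 mm, 5 thick, sloping up to the rear by 0.26 rad, top 98 mm above the surface at the front edge, 131 at the rear, round a window 97 mm long and 100 wide. Clear panels below it down to the base: front at x = -72 mm, sides at y = 60 +/- 61. Not to be touched.
- window (a point): Centre of the guard window, level with the top of the frame (114.5 mm above the surface at the press's x = -14 mm, y = +60 mm).
- lever_pad (a point): Centre of the top of the red lever pad, which lies about 22 mm straight below the window centre. The pad is 32 mm front to back, 36 mm wide, 10 mm thick, level when up. It moves with the lever.
- lever (a joint): Lever angle in rad: 0 up, 0.25 fully down at its stop. The hinge lies 69 mm behind the pad centre, so the pad sinks 18 mm. Sprung back to 0: about 3 N on the pad to start, about 11 N at the stop with a cup under the ram.
- shuttle (a joint): Shuttle position in m: 0 fully out (start), 0.065 fully home at its stop under the ram; grows along the press's +x. About 1.2 N of friction; it stays where it is left.
- push_plate (a point): Centre of the front face of the shuttle's upright blue push plate (faces the press's -x), 67 mm above the surface. The plate is 44 mm wide, 8 mm thick and stands up to 83 mm above the surface; the point is 16 mm below its top edge. It starts at the press's x = -109, y = -65 mm, and moves with the shuttle.
- nest (a point): Centre of the floor of the round nest in the shuttle, 23 mm above the surface; the nest is 52 mm across and 10 mm deep. Moves with the shuttle.
- cup_center (a point): Centre (half-way up) of the loose white sample cup with yellow cap, 49 mm across, 60 mm tall, standing upright in the nest. z axis up.
- foot: Black rubber foot at the bottom of the ram, 34 mm across; origin at the centre of its underside, 14 mm above the cup's lid while the lever is up. It comes down as the lever is pressed and bears on the lid with a spring.
- rack: clear six-place tube rack, 42x150x63 mm, origin under its centre. Bystander.
- tube_a: red-capped blood tube standing in the rack, 16 mm across, 84 tall, origin at its lower end. Bystander.
- tube_b: blue-capped tube standing in the rack, 16 mm across, 84 tall, origin at its lower end. Bystander.
- stain: purple bottle with a black cap, 44 mm across, 94 tall, origin under its centre. Bystander.
- petri: small closed petri dish, 62 mm across, 15 tall, origin under its centre. Bystander.
- marker: black and white marker pen lying flat, 131 mm long, origin under its centre. Bystander.
- white_bottle: tall white bottle behind the press, 46 mm across, 206 tall, origin under its centre. Bystander.
- red_bottle: tall red bottle behind the press, 44 mm across, 214 tall, origin under its centre. Bystander.
- cup: The same sample cup; origin under its centre.
Things that resemble listed ones, but are neither listed nor needed, are in the scene too. Of the things that look like the cup, the larger one is meant.

How it is judged:
By the outcome, as a careful person would: the job done as asked, in the order asked, and still so for the second after the job is handed in, with the robot touching nothing.
It also fails if it takes over 45 s, if anything falls off the work surface, if the arm or the gripper's body presses on something with over 40 N, if the wrist force passes 120 N, or if a joint passes its speed limit or range.

## Robot

A 6-joint arm with a two-finger parallel gripper is mounted at the origin on a cart in front of the work surface, level with it; the furniture and walls round the work are solid. World frame = base frame: x ahead of the robot, y to its left, z up, the work surface at z = 0. Lengths are in mm, angles in degrees, forces in N, time in s.
With the tool pointing down it reaches from about 300 to 850 mm from the base axis. Payload 4.2 kg.
Tool frame: the origin (TCP) lies at the very end of the fingers, on their centre line; the grasp point (between the pads) lies env.grip_point_offset behind it (env.grip_point_offset is the distance from the TCP to the grasp point, in mm); z points along the fingers, y is the direction in which the jaws open and shut (so a half turn about z gives the same grasp; the last joint's range is limited). The gripper opens to 91 mm and grips with 3 to 60 N. Pads are 32 mm wide; open, the fingers measure 118 mm over their backs; the gripper's body (76 mm by 178 mm) begins 60 mm behind the grasp point.
Start: joints at [72.651, 18.312, 89.639, -0, 72.044, -1.146], TCP at [160.453, 552.176, 213.976] pointing down, gripper open.
Joint ranges: [-177.97, 177.97], [-48.28, 115.42], [12.27, 149.76], [-77.06, 257.06], [2.81, 150.46], [-146.56, 146.56]. Speed limits (degrees/s): [147.25, 147.25, 180, 180, 180, 180].

## Interface

Orientations are given as [roll, pitch, yaw] about the fixed x, y, z axes, in that order (R = Rz(yaw) Ry(pitch) Rx(roll)).
In Python, from workcell import env, grab_frame, camera_params gives the robot as it stands. The module is installed in compiled form; this text tells all that it offers.
- The arm moves only by the shell command python3 -m creep 'ROWS' [OPENING] [FORCE]. ROWS is a JSON object of lists of equal length, an entry for each row: "offset": the shift along the tool's x, y, z in m, a list of three; "rotation": the turn, a rotation vector about the tool's x, y, z in degrees, a list of three. A call has 1 to 5 rows; each row shifts and turns the commanded pose from where the row before left it, along the tool's axes as they then stand; what a row does not reach is not made up. A row lasts 1/8 s, in which the tool goes at most 62.5 mm and 10.7 degrees, less where a joint would pass 70% of its speed; a pose out of reach is approached as far as the arm can. A call is refused whole if a number of a shift passes 0.0625 or a number of a turn 10.7, either way. A call with a gripper value outside its range is refused whole. OPENING is the closure, from 0 (fully open) to 1 (shut), set as the call begins (- or left out, the last holds). The fingers move at their own pace and stop on an object; FORCE is the grip in N (left out, the last holds). Time passes only in rows, so rows that do not move let the fingers close. It gives the time, the measured TCP pose, the force and the opening at its end, in the units of the state.
- env.state(): the state, without advancing time (a new reading comes with each control period).
- grab_frame(name): name is "scene" or "top"; returns the picture (480x640x3 uint8, red, green, blue); there is no depth.
- camera_params(name): a dict with "mtx" (3x3 intrinsics, pixels), "k1" (the pictures are not rectified: a ray, as slopes to the right and down, at radius r is drawn at 1 + k1 r^2 times it, then the intrinsics apply), "R" (3x3) and "t" (3): a world point X has camera coordinates R X + t. Camera axes: x right, y down, z forward; pixel columns grow to the right and rows downward; lengths in mm; the calibration is good to about 2 mm. A picture is of the moment at which its call begins. camera_params takes no time and is no camera call.
- env.job_done(): hands the job in, once; it reports no verdict.
The state is a dict: "time_s": time; "qpos": joint angles; "qvel": joint speeds; "effort": joint torques, N m; "ee_pos": TCP position; "ee_rot": TCP orientation; "force": force on the tool from outside, world axes, zero at the start; "torque": the same for the moment, N m; "gripper_width": finger opening in mm.
Only numpy, scipy, OpenCV 4.12 (cv2) and the standard library are available. Lean on these libraries where they do the work, as an engineer would, in place of code of your own. Each camera call takes 0.05 s, during which the arm holds its last target.

## Working session

There is one attempt and no reset: what is moved stays moved. The work goes in short steps, Python scripts to look and compute and a shell command to move; the robot and the scene stay as the last step left them, time stands still between calls to the robot, and variables do not carry over. Pictures are saved under pics/ and viewed, and the job is handed in when it is done.

```bash
mkdir -p pics; python3 - <<'E'
from workcell import env, grab_frame, camera_params
import cv2
for n in("scene","top"):
    cv2.imwrite(f"pics/{n}0.png",grab_frame(n)[:,:,::-1]); p=camera_params(n);print(n,p)
s=env.state();print(s,env.grip_point_offset)
E
```

```text
scene {'mtx': array([[467.21362289,   0.        , 320.18122234],
       [  0.        , 467.21362289, 234.86643957],
       [  0.        ,   0.        ,   1.        ]]), 'k1': -0.042925833813434185, 'R': array([[ 0.89362088, -0.44869881, -0.01054012],
       [-0.32531553, -0.63135655, -0.70395931],
       [ 0.30921113,  0.63250161, -0.71016209]]), 't': array([-581.69461446,  200.33738181,  866.59348213])}
top {'mtx': array([[475.22958572,   0.        , 322.47900926],
       [  0.        , 475.22958572, 243.17336581],
       [  0.        ,   0.        ,   1.        ]]), 'k1': -0.05928564524787391, 'R': array([[-0.14484734, -0.98944931, -0.00305077],
       [-0.96703725,  0.14221765, -0.21121814],
       [ 0.20942352, -0.02764418, -0.97743419]]), 't': array([-29.41819108, 609.76726851, 906.36077219])}
{'time_s': 0.1, 'qpos': array([ 7.26532611e+01,  1.83454301e+01,  8.96990094e+01, -1.80567859e-03,
        7.20430643e+01, -1.14539514e+00]), 'qvel': array([-0.04765768, -0.09742371, -0.14222842, -0.06411372, -0.05916675,
       -0.0253647 ]), 'effort': array([ 5.67098614e-04, -4.13329554e+01, -2.32509452e+01,  7.27953343e-02,
        4.20462212e-02, -5.41323777e-05]), 'ee_pos': array([160.30348976, 551.73734933, 213.23264797]), 'ee_rot': array([-1.79912479e+02, -3.26376221e-05,  1.63799214e+02]), 'force': array([0.42418196, 0.34195023, 0.24405322]), 'torque': array([ 0.04209003, -0.04308272,  0.00019895]), 'gripper_width': 91.12556018338178} 18.8
```

View pics/scene0.png

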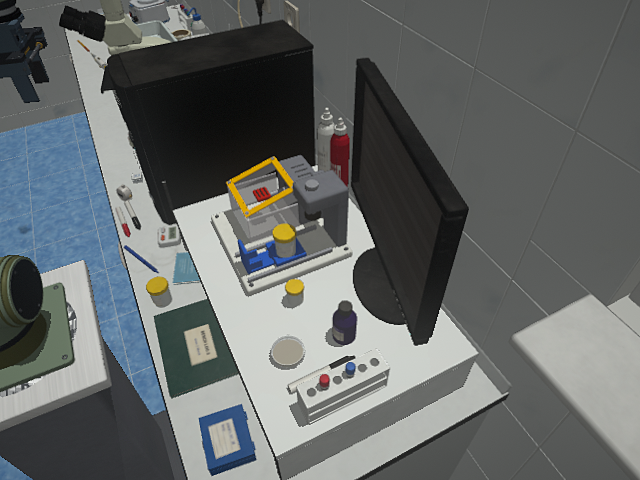

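View pics/top0.png

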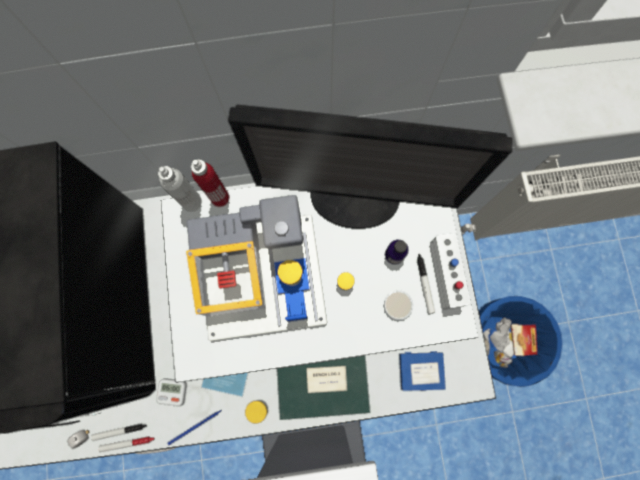

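```bash
cat > h.py <<'E'
import numpy as np, cv2
from workcell import env, grab_frame, camera_params
P={n:camera_params(n) for n in("scene","top")}
def proj(n,X):
    p=P[n]; c=np.atleast_2d(X)@p["R"].T+p["t"]; s=c[:,:2]/c[:,2:]; s=s*(1+p["k1"]*(s**2).sum(1,keepdims=True))
    return s@p["mtx"][:2,:2].T+p["mtx"][:2,2]
def crop(n,x0,y0,w,h,k,f,img=None):
    im=grab_frame(n)[:,:,::-1] if img is None else img
    cv2.imwrite(f,cv2.resize(im[y0:y0+h,x0:x0+w],None,fx=k,fy=k,interpolation=cv2.INTER_CUBIC))
E
python3 - <<'E'
from h import *
a=cv2.imread("pics/top0.png");b=cv2.imread("pics/scene0.png")
crop("top",180,190,160,160,3.75*1,"pics/t1.png",a)
crop("scene",200,150,160,150,4,"pics/s1.png",b)
print(proj("top",[[160,552,214],[0,0,0]]),proj("scene",[[160,552,214],[0,0,0]]))
E
```

```text
[[-48.11861022 545.09623827]
 [307.46911408 554.29184209]] [[ 37.14025956  90.65677629]
 [ 13.35250464 340.5391765 ]]
```

View pics/t1.png

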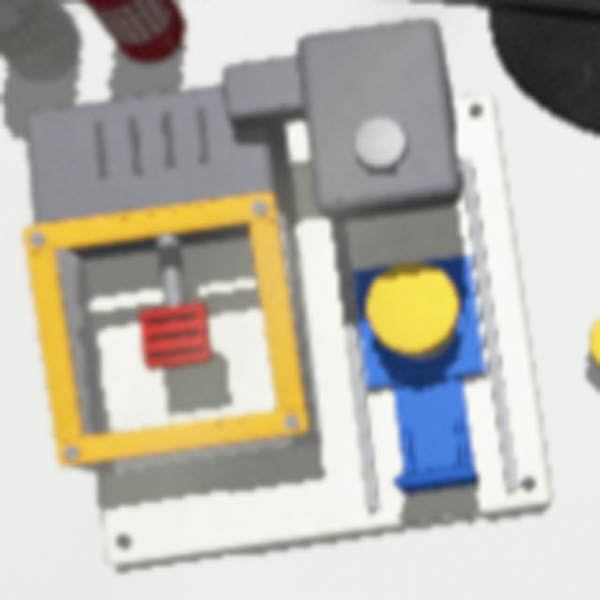

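View pics/s1.png

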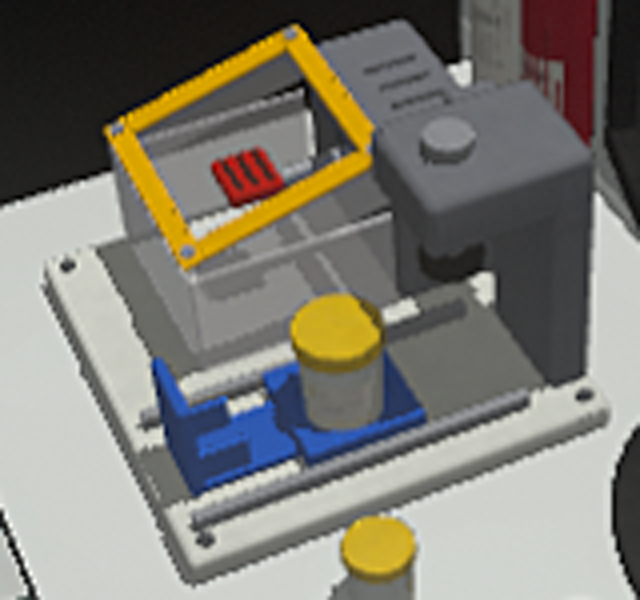

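```bash
cat > fit.py <<'E'
from h import *
from scipy.optimize import least_squares
c,s=60.4,16.1
F={'fl':[-14-c,125,114.5-s],'fr':[-14-c,-5,114.5-s],'rr':[-14+c,-5,114.5+s],'rl':[-14+c,125,114.5+s]}
B={'bfl':[-125,125,18],'bfr':[-125,-125,18],'brr':[115,-125,18]}
t={'fl':(62,465),'fr':(307,432),'rr':(275,195),'rl':(25,228),'bfl':(105,562),'bfr':(551,503),'brr':(493,92)}
sc={'rl':(292,22),'fl':(105,130),'fr':(188,268),'rr':(373,158),'bfl':(43,260),'bfr':(192,570),'brr':(610,408)}
A={**F,**B}
obs=[("top",A[k],np.array(v)/3.75+[180,190]) for k,v in t.items()]+[("scene",A[k],np.array(v)/4+[200,150]) for k,v in sc.items()]
def W(q,X):
    cy,sy=np.cos(q[2]),np.sin(q[2]); X=np.atleast_2d(np.array(X,float))
    return np.c_[q[0]+cy*X[:,0]-sy*X[:,1],q[1]+sy*X[:,0]+cy*X[:,1],X[:,2]]
def res(q): return np.concatenate([(proj(n,W(q,X))[0]-o) for n,X,o in obs])
if __name__=="__main__":
    r=least_squares(res,[500,100,0],loss='soft_l1');q=r.x;print(q,np.degrees(q[2]));print(res(q).reshape(-1,2).round(1))
    np.save("q.npy",q)
    for k,X in dict(window=[-14,60,114.5],pad=[-14,60,92.5],plate=[-109,-65,67],cup=[-15,-65,53],foot=[50,-65,97]).items(): print(k,W(q,X)[0],proj("top",W(q,X)),proj("scene",W(q,X)))
E
python3 fit.py
```

```text
[562.10396581  18.85098106  18.8442066 ] 1079.6935062900118
[[-0.6  0.6]
 [ 1.1  0.1]
 [ 0.3 -1.1]
 [-0.5 -0.5]
 [ 0.4  1.6]
 [ 1.2  0.6]
 [ 1.  -0.5]
 [ 1.5 -0.6]
 [-0.7 -1. ]
 [-1.6  0. ]
 [ 5.1 -1.8]
 [-0.8  0. ]
 [-0.9 -0.8]
 [ 0.8 -0.7]]
window [548.42512405  78.92501279 114.5       ] [[224.6347     277.89195664]] [[260.62651776 184.47216531]]
pad [548.42512405  78.92501279  92.5       ] [[226.92624276 279.46247575]] [[261.63459411 192.31922366]]
plate [452.75782091 -45.56501537  67.        ] [[297.10177539 319.78333807]] [[241.24366076 252.24830026]]
cup [546.756476   -46.06784946  53.        ] [[291.54463129 274.15320277]] [[284.99303635 241.73364421]]
foot [611.755546   -46.41555389  97.        ] [[285.92643687 238.67372914]] [[312.75874073 216.49402625]]
```

```bash
python3 - <<'E'
from h import *
def unproj(n,uv,z):
    p=P[n]; d=np.array([p["k1"],0,0,0.])
    s=cv2.undistortPoints(np.array([[uv]],float),p["mtx"],d)[0,0]
    r=p["R"].T@[s[0],s[1],1]; o=-p["R"].T@p["t"]; return (o+r*(z-o[2])/r[2]).round()
import numpy as np
for z in(-100,0,100,200,300,400): print(z,"top rear-r",unproj("top",(57,145),z)[:2],"front-r",unproj("top",(65,405),z)[:2],"scene fr top",unproj("scene",(105,88),z)[:2],"rear top",unproj("scene",(313,45),z)[:2])
print("bottom",unproj("top",(147,210),0),unproj("top",(160,368),-50),unproj("top",(160,368),0),unproj("scene",(168,222),0),unproj("scene",(315,178),0))
for n,uv in (("top",(258,411)),("top",(172,385)),("top",(176,377)),("top",(480,337))): print(uv,unproj(n,uv,0))
E
```

```text
-100 top rear-r [990. 517.] front-r [345. 517.] scene fr top [ 309. 1162.] rear top [1181. 1127.]
0 top rear-r [937. 462.] front-r [349. 462.] scene fr top [310. 945.] rear top [1079.  914.]
100 top rear-r [883. 408.] front-r [354. 408.] scene fr top [311. 728.] rear top [978. 702.]
200 top rear-r [830. 353.] front-r [358. 353.] scene fr top [312. 511.] rear top [876. 489.]
300 top rear-r [777. 299.] front-r [363. 299.] scene fr top [313. 294.] rear top [774. 276.]
400 top rear-r [723. 244.] front-r [367. 244.] scene fr top [314.  77.] rear top [673.  63.]
bottom [745. 258.   0.] [398. 272. -50.] [398. 255.   0.] [345. 187.   0.] [724. 176.   0.]
(258, 411) [284.  62.   0.]
(172, 385) [360. 233.   0.]
(176, 377) [375. 223.   0.]
(480, 337) [ 364. -419.    0.]
```

```bash
python3 - <<'E'
from h import *
b=cv2.imread("pics/scene0.png");a=cv2.imread("pics/top0.png")
crop("scene",0,0,340,300,2,"pics/s2.png",b)
crop("top",0,130,260,330,1.8,"pics/t2.png",a)
E
```

```text
(no output)
```

View pics/s2.png

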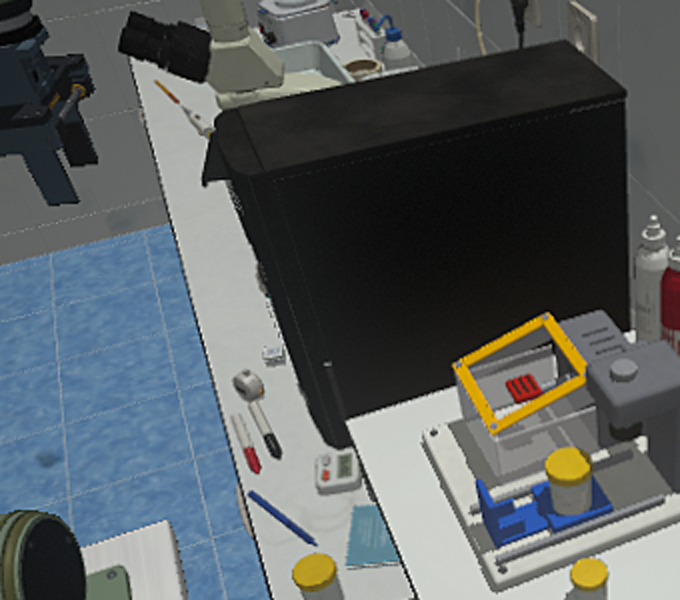

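View pics/t2.png

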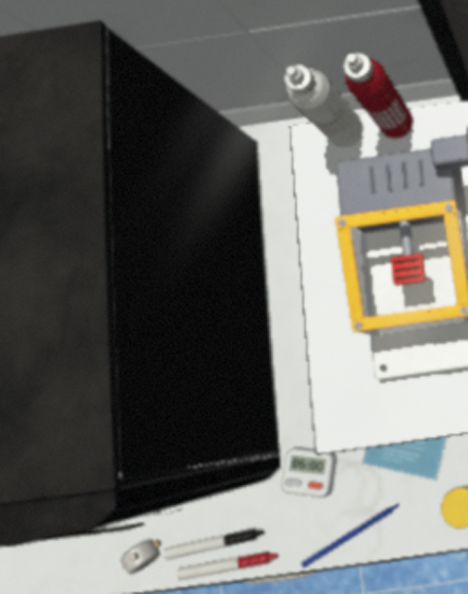

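```bash
python3 -m creep '{"offset":[[0,0,-0.05],[0,0,-0.05],[0,0,-0.05],[0,0,0]],"rotation":[[0,0,-8.1],[0,0,-8.1],[0,0,0],[0,0,0]]}' 1 20
```

```text
time_s: 0.6
ee_pos: [160.9, 553.5, 368.2]
ee_rot: [179.5, 0.1, 180.0]
force: [-0.4, -0.6, -0.6]
gripper_width: 53.9
```

```bash
python3 -m creep '{"offset":[[-0.01,-0.05,0],[-0.01,-0.055,0],[-0.01,-0.055,0],[-0.02,-0.055,0],[-0.02,-0.055,0]],"rotation":[[0,0,0],[0,0,0],[0,0,0],[0,0,0],[0,0,0]]}'
python3 -m creep '{"offset":[[-0.03,-0.05,0],[-0.03,-0.055,0],[-0.03,-0.055,0],[-0.03,-0.055,0],[-0.03,-0.055,0]],"rotation":[[0,0,0],[0,0,0],[0,0,0],[0,0,0],[0,0,0]]}'
```

```text
time_s: 1.23
ee_pos: [230.2, 279.9, 362.4]
ee_rot: [-179.9, -0.1, -179.9]
force: [1.3, 1.1, 0.6]
gripper_width: 4.0
time_s: 1.85
ee_pos: [380.1, 10.7, 362.6]
ee_rot: [180.0, -0.1, 180.0]
force: [1.0, 1.9, -0.2]
gripper_width: 0.6
```

```bash
python3 -m creep '{"offset":[[-0.01,-0.05,0.02],[-0.01,-0.006,0.055],[0,0,0.06],[0,0,0.06],[0,0,0.03]],"rotation":[[0,0,0],[0,0,0],[0,0,0],[0,0,0],[0,0,0]]}'
python3 -c "
from h import *
crop('scene',160,90,240,220,2.7,'pics/s3.png');crop('top',180,150,200,220,2.7,'pics/t3.png')
print(env.state()['ee_pos'])"
```

```text
time_s: 2.48
ee_pos: [396.6, -42.9, 134.8]
ee_rot: [179.9, -0.4, 180.0]
force: [0.6, 0.4, -0.2]
gripper_width: 0.4
[396.15350873 -42.80746094 134.98848727]
```

View pics/s3.png

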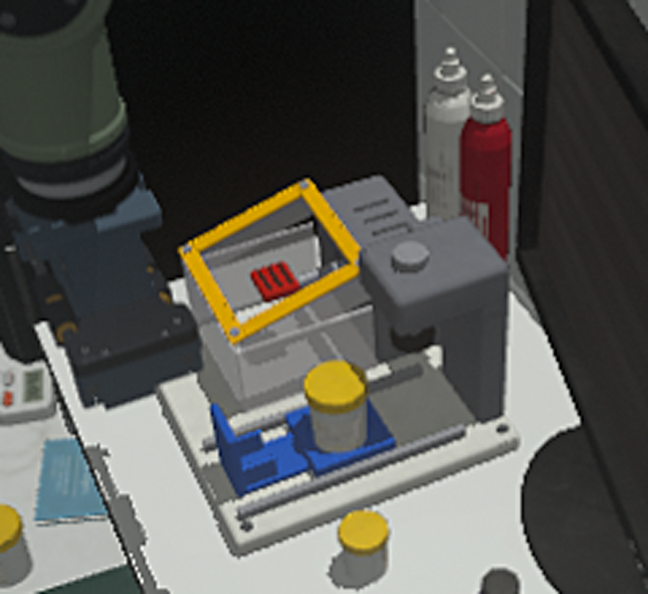

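View pics/t3.png

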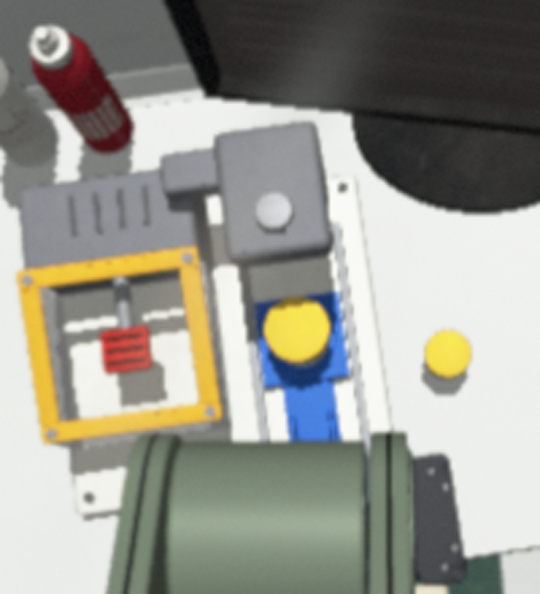

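```bash
python3 -m creep '{"offset":[[0,-0.003,0.03],[0,0,0.03],[0,0,0.012],[0,0,0],[-0.012,0,0]],"rotation":[[0,0,0],[0,0,0],[0,0,0],[0,0,0],[0,0,0]]}'
python3 -c "
from h import *
crop('scene',160,150,200,150,3.5,'pics/s4.png')
print(env.state()['force'])"
```

```text
time_s: 3.2
ee_pos: [412.9, -46.4, 68.0]
ee_rot: [-180.0, 0.1, 180.0]
force: [0.2, 0.5, 0.0]
gripper_width: 0.3
[2.18176369 0.81401465 0.18464382]
```

View pics/s4.png

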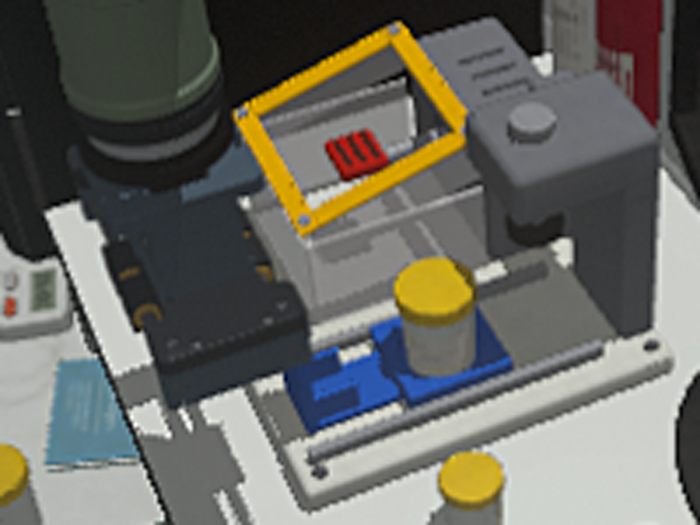

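```bash
python3 -m creep '{"offset":[[-0.01,0,0.005],[-0.01,0,0],[-0.01,0,0],[-0.01,0,0],[-0.01,0,0]],"rotation":[[0,0,0],[0,0,0],[0,0,0],[0,0,0],[0,0,0]]}'
python3 -m creep '{"offset":[[-0.01,0,0],[-0.01,0,0],[-0.005,0,0],[0,0,0]],"rotation":[[0,0,0],[0,0,0],[0,0,0],[0,0,0]]}'
```

```text
time_s: 3.88
ee_pos: [462.6, -46.3, 61.9]
ee_rot: [180.0, -0.0, 180.0]
force: [-2.5, -0.2, 0.2]
gripper_width: 0.6
time_s: 4.38
ee_pos: [487.9, -46.2, 61.9]
ee_rot: [180.0, 0.1, 180.0]
force: [-1.0, 0.9, 0.3]
gripper_width: 0.6
```

```bash
python3 -m creep '{"offset":[[-0.005,0,0],[-0.004,0,0],[0,0,0]],"rotation":[[0,0,0],[0,0,0],[0,0,0]]}'
python3 -m creep '{"offset":[[-0.003,0,0],[0,0,0]],"rotation":[[0,0,0],[0,0,0]]}'
python3 -c "
from h import *
crop('scene',160,150,200,150,3.5,'pics/s5.png')
print(env.state()['force'])"
```

```text
time_s: 4.75
ee_pos: [496.7, -46.3, 62.0]
ee_rot: [180.0, 0.1, 180.0]
force: [-0.2, 0.3, 0.0]
gripper_width: -0.0
time_s: 5.0
ee_pos: [499.5, -46.3, 62.0]
ee_rot: [180.0, 0.0, 180.0]
force: [-0.9, 0.4, 0.2]
gripper_width: 0.5
[ 0.02400304 -0.07014723  0.5468864 ]
```

View pics/s5.png

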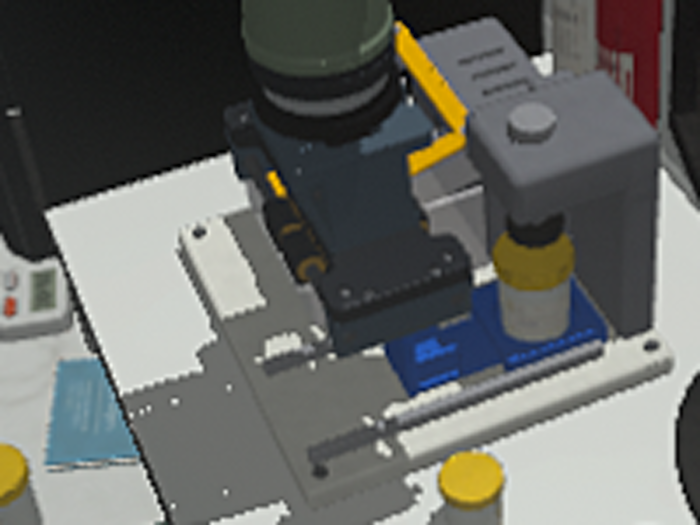

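Cup is under the foot, almost home; push on in small steps until the stop shows in the force.

```bash
python3 -m creep '{"offset":[[-0.003,0,0],[0,0,0]],"rotation":[[0,0,0],[0,0,0]]}'
python3 -m creep '{"offset":[[-0.003,0,0],[0,0,0]],"rotation":[[0,0,0],[0,0,0]]}'
```

```text
time_s: 5.3
ee_pos: [501.0, -46.3, 61.8]
ee_rot: [180.0, -0.2, 180.0]
force: [-4.7, -0.5, 3.9]
gripper_width: 0.3
time_s: 5.55
ee_pos: [500.9, -46.2, 61.6]
ee_rot: [180.0, -0.5, -180.0]
force: [-10.8, -0.6, 8.2]
gripper_width: 0.3
```

```bash
python3 -m creep '{"offset":[[0.01,0,0],[0.03,0,0],[0.03,0,0],[0,0,-0.05],[0,0,-0.06]],"rotation":[[0,0,0],[0,0,0],[0,0,0],[0,0,0],[0,0,0]]}'
python3 -m creep '{"offset":[[0,0,-0.04],[0,0,0],[0,0,0],[0,0,0],[0,0,0]],"rotation":[[0,0,10],[0,0,10],[0,0,10],[0,0,10],[0,0,10]]}'
python3 -m creep '{"offset":[[0,0,0],[0,0,0],[0,0,0],[0,0,0],[0,0,0]],"rotation":[[0,0,10],[0,0,10],[0,0,10],[0,0,10],[0,0,0]]}'
python3 -c "
from h import *
crop('scene',160,130,200,170,3.5,'pics/s6.png');crop('top',160,170,200,200,3,'pics/t6.png')
print(env.state()['force'])"
```

```text
time_s: 6.18
ee_pos: [434.8, -46.2, 172.6]
ee_rot: [180.0, -0.0, 180.0]
force: [1.5, 0.6, 0.6]
gripper_width: 0.3
time_s: 6.8
ee_pos: [436.0, -46.3, 212.2]
ee_rot: [179.9, 0.1, 129.7]
force: [0.1, -0.6, 0.2]
gripper_width: 0.6
time_s: 7.42
ee_pos: [435.7, -46.3, 212.1]
ee_rot: [179.9, 0.0, 90.1]
force: [0.3, 0.5, -0.0]
gripper_width: 0.2
[-0.13677846 -0.87625034  0.15145945]
```

View pics/s6.png

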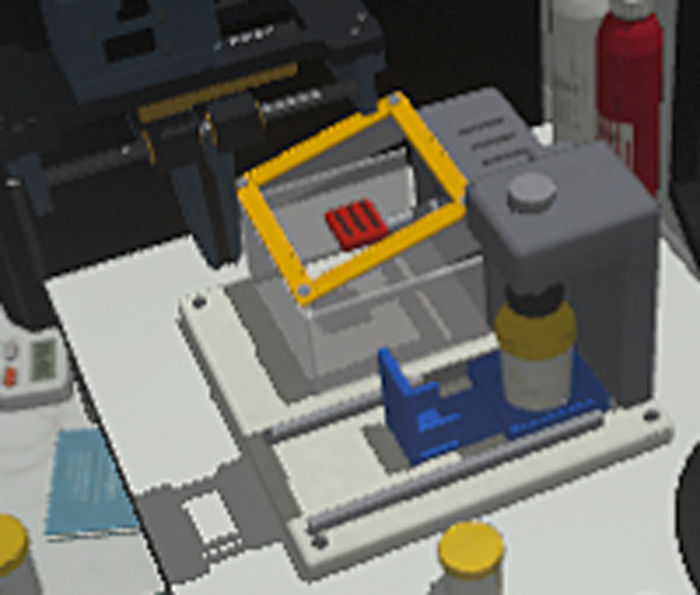

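View pics/t6.png

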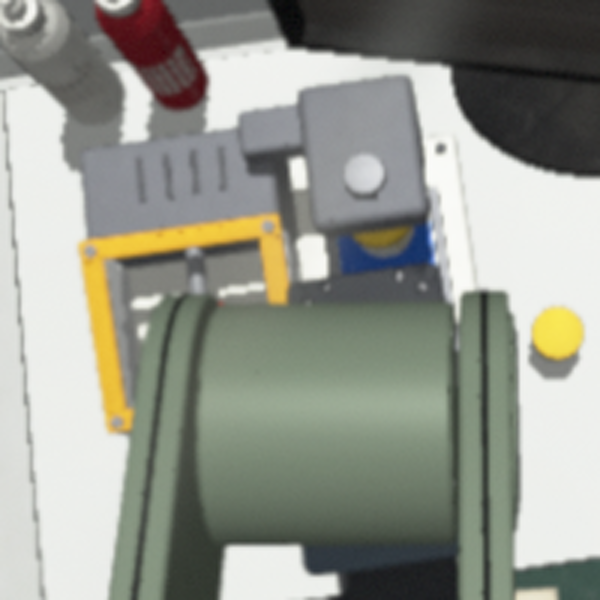

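```bash
python3 -m creep '{"offset":[[0.04,0.036,0],[0.043,0.036,0],[0.042,0.036,0],[0,0,0]],"rotation":[[0,0,0],[0,0,0],[0,0,0],[0,0,0]]}'
python3 -c "
from h import *
crop('scene',160,100,200,170,3.5,'pics/s7.png');crop('top',160,170,200,200,3,'pics/t7.png')
s=env.state();print(s['ee_pos'],s['force'],proj('scene',s['ee_pos']))"
```

```text
time_s: 8.02
ee_pos: [545.3, 81.3, 211.2]
ee_rot: [179.9, -0.0, 90.3]
force: [-0.4, -0.7, -0.7]
gripper_width: 0.5
[542.88997708  78.78583256 211.4187328 ] [-0.28402023 -1.55306021 -0.63942269] [[253.25356379 147.6269094 ]]
```

View pics/s7.png

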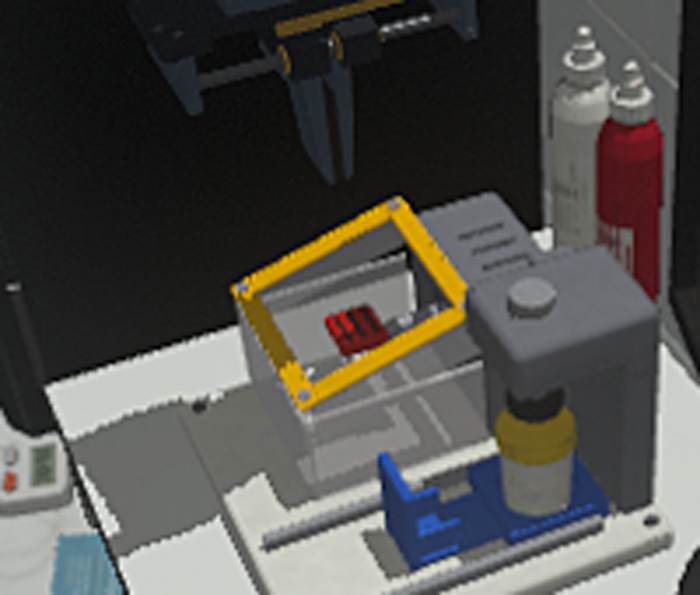

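View pics/t7.png

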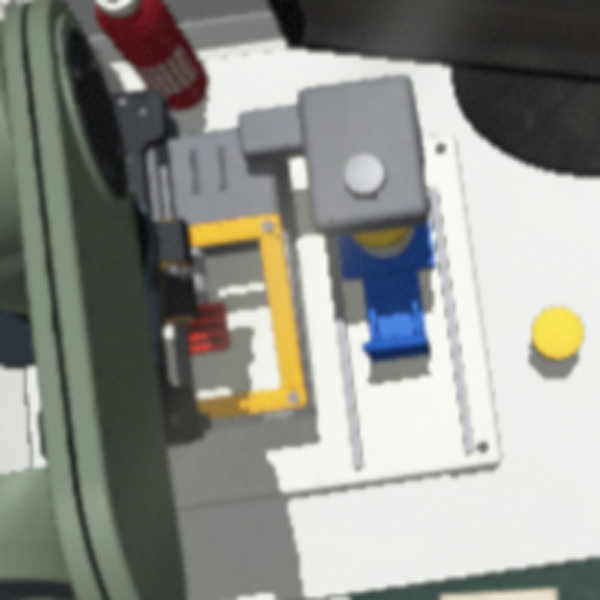

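```bash
python3 -m creep '{"offset":[[0,0,0.04],[0,0,0.03],[0,0,0.025],[0,0,0.015],[0,0,0]],"rotation":[[0,0,0],[0,0,0],[0,0,0],[0,0,0],[0,0,0]]}'
python3 -c "
from h import *
crop('scene',200,120,160,140,4.2,'pics/s8.png');crop('top',160,170,200,200,3,'pics/t8.png')
s=env.state();print(s['ee_pos'],s['force'],proj('scene',s['ee_pos']))"
```

```text
time_s: 8.75
ee_pos: [542.3, 78.0, 101.5]
ee_rot: [-179.9, 0.0, 90.0]
force: [0.0, 0.2, -0.6]
gripper_width: 0.5
[543.66092549  78.38804601 102.88436944] [ 0.47051813 -0.53934635 -0.62336479] [[259.20490065 189.43532863]]
```

View pics/s8.png

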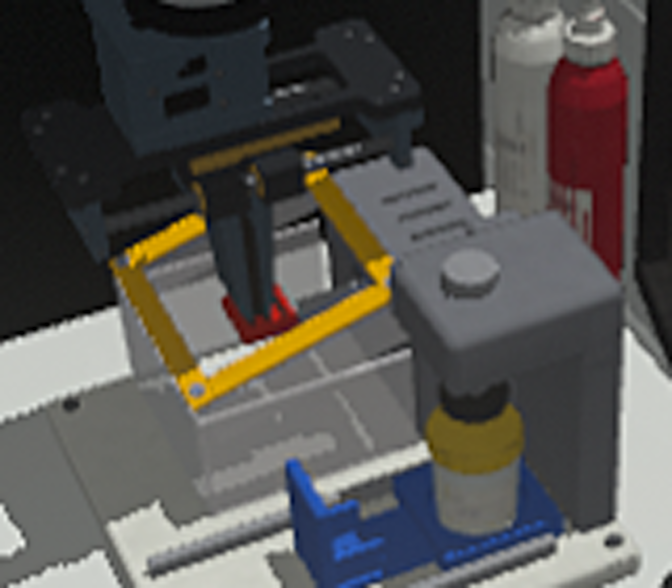

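View pics/t8.png

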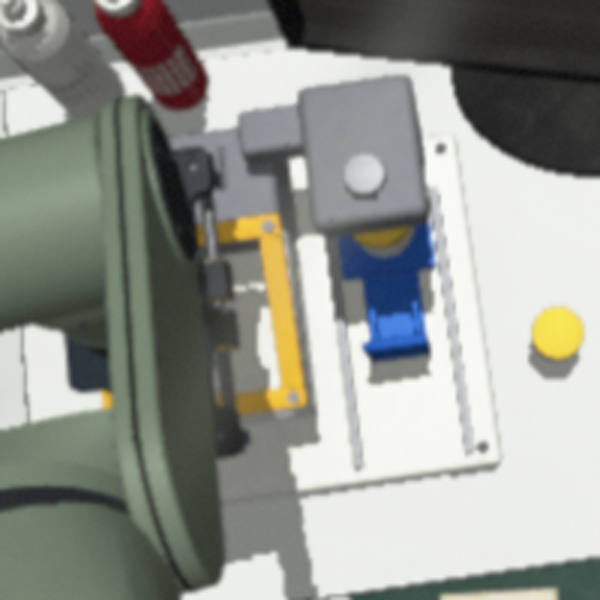

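```bash
python3 -m creep '{"offset":[[0,0,0.008],[0,0,0.004],[0,0,0.004],[0,0,0]],"rotation":[[0,0,0],[0,0,0],[0,0,0],[0,0,0]]}'
python3 -m creep '{"offset":[[0,0,0.004],[0,0,0.003],[0,0,0]],"rotation":[[0,0,0],[0,0,0],[0,0,0]]}'
```

```text
time_s: 9.35
ee_pos: [542.8, 78.7, 86.0]
ee_rot: [-180.0, -0.0, 90.0]
force: [-1.5, 0.1, 4.2]
gripper_width: 0.5
time_s: 9.72
ee_pos: [542.6, 78.7, 79.1]
ee_rot: [-179.9, -0.0, 90.0]
force: [-2.1, -0.6, 6.1]
gripper_width: 1.0
```

```bash
python3 -m creep '{"offset":[[0,0,0.002],[0,0,0]],"rotation":[[0,0,0],[0,0,0]]}'
python3 -m creep '{"offset":[[0,0,0.002],[0,0,0]],"rotation":[[0,0,0],[0,0,0]]}'
python3 -m creep '{"offset":[[0,0,0.002],[0,0,0]],"rotation":[[0,0,0],[0,0,0]]}'
```

```text
time_s: 9.98
ee_pos: [542.6, 78.7, 77.5]
ee_rot: [-179.9, -0.0, 90.0]
force: [-3.3, -0.0, 8.4]
gripper_width: 0.5
time_s: 10.22
ee_pos: [542.7, 78.7, 75.8]
ee_rot: [-180.0, -0.0, 90.0]
force: [-3.8, 0.4, 10.1]
gripper_width: 0.4
time_s: 10.48
ee_pos: [542.8, 78.7, 74.6]
ee_rot: [-180.0, -0.0, 90.0]
force: [-5.5, -0.1, 13.5]
gripper_width: 0.4
```

```bash
python3 -m creep '{"offset":[[0,0,0.002],[0,0,0]],"rotation":[[0,0,0],[0,0,0]]}'
python3 -m creep '{"offset":[[0,0,0.002],[0,0,0]],"rotation":[[0,0,0],[0,0,0]]}'
python3 -c "
from h import *
crop('scene',200,120,160,140,4.2,'pics/s9.png')"
```

```text
time_s: 10.72
ee_pos: [542.9, 78.7, 74.2]
ee_rot: [180.0, -0.0, 90.0]
force: [-8.3, -1.5, 23.8]
gripper_width: 0.2
time_s: 10.98
ee_pos: [543.0, 78.8, 73.9]
ee_rot: [179.9, -0.0, 90.0]
force: [-10.9, -1.4, 33.7]
gripper_width: 0.5
```

View pics/s9.png

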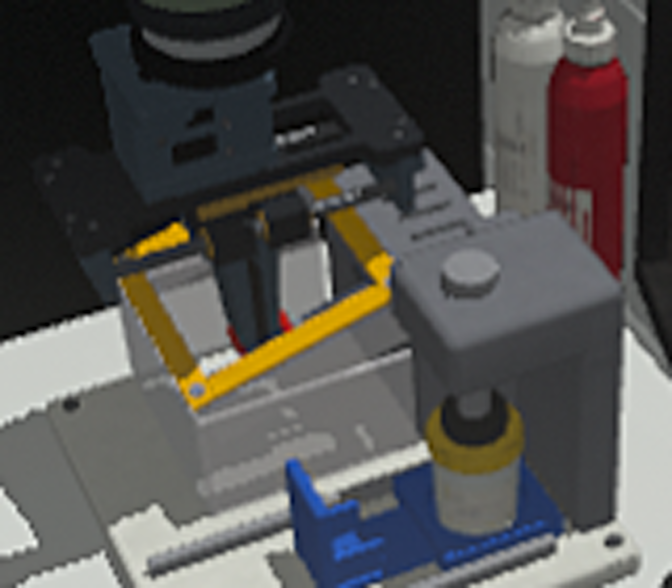

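```bash
python3 -m creep '{"offset":[[0,0,0],[0,0,0],[0,0,0],[0,0,0],[0,0,0]],"rotation":[[0,0,0],[0,0,0],[0,0,0],[0,0,0],[0,0,0]]}'
python3 -m creep '{"offset":[[0,0,0],[0,0,0],[0,0,0],[0,0,0],[0,0,0]],"rotation":[[0,0,0],[0,0,0],[0,0,0],[0,0,0],[0,0,0]]}'
python3 -m creep '{"offset":[[0,0,0],[0,0,0],[0,0,0],[0,0,0],[0,0,0]],"rotation":[[0,0,0],[0,0,0],[0,0,0],[0,0,0],[0,0,0]]}'
python3 -m creep '{"offset":[[0,0,-0.008],[0,0,-0.008],[0,0,-0.01],[0,0,-0.02],[0,0,-0.04]],"rotation":[[0,0,0],[0,0,0],[0,0,0],[0,0,0],[0,0,0]]}'
python3 -m creep '{"offset":[[0,0,-0.05],[0,0,-0.05],[0,-0.05,0],[0,-0.06,0],[0,0,0]],"rotation":[[0,0,0],[0,0,0],[0,0,0],[0,0,0],[0,0,0]]}'
python3 -c "
from h import *
crop('scene',180,120,180,150,4,'pics/s10.png');crop('top',160,130,320,240,2.4,'pics/t10.png')
s=env.state();print(s['ee_pos'],s['force'])"
```

```text
time_s: 11.65
ee_pos: [543.0, 78.8, 73.9]
ee_rot: [179.9, -0.0, 90.0]
force: [-12.4, -1.2, 33.6]
gripper_width: 0.9
time_s: 12.28
ee_pos: [542.9, 78.8, 73.9]
ee_rot: [179.9, -0.0, 90.0]
force: [-12.1, -1.1, 34.1]
gripper_width: 0.6
time_s: 12.9
ee_pos: [543.0, 78.8, 73.8]
ee_rot: [179.9, -0.0, 90.0]
force: [-12.2, -1.3, 34.2]
gripper_width: 0.2
time_s: 13.52
ee_pos: [542.3, 78.6, 153.9]
ee_rot: [-179.8, 0.0, 90.0]
force: [1.0, 0.0, 0.3]
gripper_width: 0.4
time_s: 14.15
ee_pos: [429.4, 78.5, 254.7]
ee_rot: [-179.9, 0.0, 90.0]
force: [1.5, -1.1, 0.7]
gripper_width: 0.7
[433.6311842   78.80040097 255.33391594] [0.41790858 0.26305357 0.08282142]
```

View pics/s10.png

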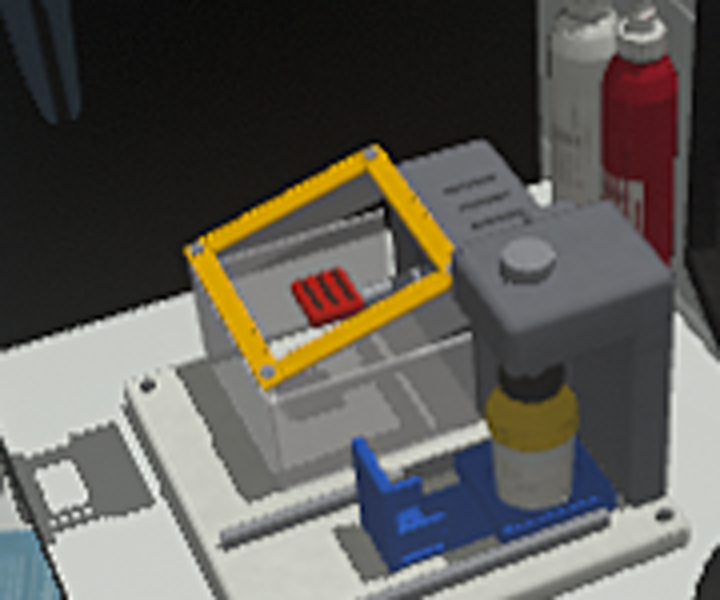

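View pics/t10.png

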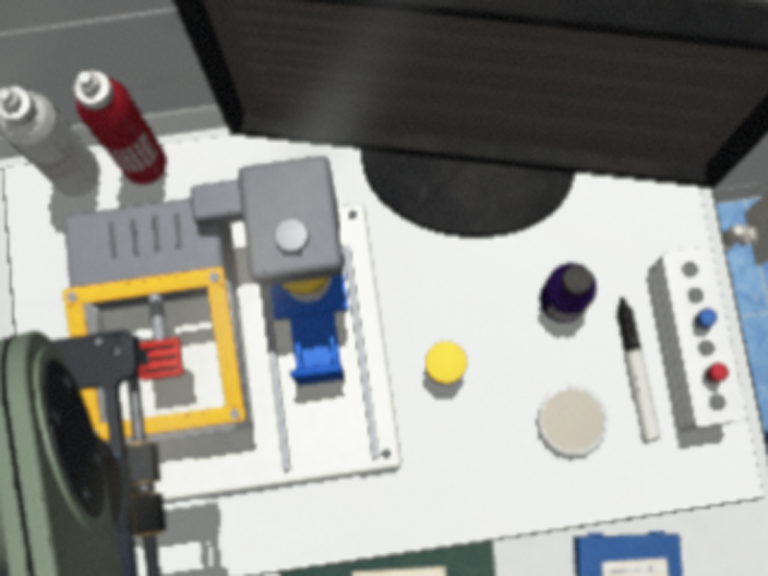

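```bash
python3 -c "
from fit import *
q=np.load('q.npy')
print(proj('scene',W(q,[[-44,-43,83],[-49,-43,83]])),'seen 268.8 229.5')
s=env.state();print(s['force'],s['qvel'].round(2),s['time_s'])
env.job_done()"
```

```text
[[266.72702788 229.24623368]
 [264.44430474 230.02768004]] seen 268.8 229.5
[0.41790858 0.26305357 0.08282142] [-0.36  1.61 -1.97  0.04 -0.01  0.06] 14.25
the job is handed in; nothing more can be done
```

I pushed the shuttle home, pressed the lever to its stop through the guard window, held it there, and let it come back up. I handed the job in at about 14.3 s of the 45 s allowed.

- **Shuttle:** With closed fingertips I pushed it about 65 mm. The hand then stopped advancing and the force rose to about 11 N, so I took that as the stop. In the last picture the plate edge is within about 2 px of where it should be when fully home, slightly on the home side.
- **Lever:** Below about 74.4 mm the force climbed steeply, from 13 N to 34 N in less than 1 mm, which marks the stop. I held it there about 2.2 s.
- **Final check:** The last pictures show the lever pad back up, the ram foot raised and the cup standing in its nest. The bystanders in view look undisturbed, and the hand was clear, 255 mm above the surface and in front of the guard. The last force reading was about zero.

No check failed. I judged that nothing touched the guard from the pictures, the planned clearances and the force readings, not from any contact sensor. The arm still had a slight residual motion (about 2 deg/s) when I handed in.

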